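# Find the loose floor hatch and push it open

## Task

Three of the four identical hatch boards in the low timber frame are packed from below and one is loose. With closed fingers, press on the near end of the boards in turn until you find the one that rocks, then push its near end down as far as it goes so that it stays open, and take the hand away. Only press on the boards: do not grip or lift a raised board end, and leave the other things where they are.

Things in the scene. Friction and masses are not known exactly. Their poses are not given: they have to be found in the camera images.
- hatch_frame: Low timber frame fixed to the bench, 178 mm deep (its x, away from the robot), 416 mm wide (its y, to the left), 70 mm high. Origin: centre of its underside, on the bench; z up. Four identical pale hatch boards lie flush in its top, side by side at y = +126, +42, -42, -126 mm. Round them: rails 22 mm wide in front and behind, 10 mm dividers, 45 mm end blocks.
- pivot_line (a point): Middle of the boards' common pivot line: frame x = y = 0, 64 mm above the bench; the line runs along the frame's y, under the middle of every board. A near end can only go down, its far end up. The bays below are 134 x 74 mm, their floor 8 mm above the bench.
- board_top (a point): Frame centre at the height of the boards' top faces, 70 mm above the bench. Each board is 130 mm (x) x 70 mm (y) x 12 mm. Three, different ones each time, have a hidden timber packing block beneath and give less than 4 mm at the near end. The fourth gives way to about 3 N pressed 42 mm from the pivot, turns with even friction, stays where it is left, and stops at 0.7 rad.
- hatch_1 (a joint): Turn of the leftmost hatch board (rad): 0 shut and flush, growing as its near end goes down and its far end comes up; fully open 0.7.
- hatch_1_near (a point): Point on the top face of the leftmost hatch board, on its centre line, 42 mm nearer the robot than the pivot (23 mm from the near end); a good place to press. It moves with the board.
- hatch_2 (a joint): Turn of the second from the left hatch board (rad): 0 shut and flush, growing as its near end goes down and its far end comes up; fully open 0.7.
- hatch_2_near (a point): Point on the top face of the second from the left hatch board, on its centre line, 42 mm nearer the robot than the pivot (23 mm from the near end); a good place to press. It moves with the board.
- hatch_3 (a joint): Turn of the third from the left hatch board (rad): 0 shut and flush, growing as its near end goes down and its far end comes up; fully open 0.7.
- hatch_3_near (a point): Point on the top face of the third from the left hatch board, on its centre line, 42 mm nearer the robot than the pivot (23 mm from the near end); a good place to press. It moves with the board.
- hatch_4 (a joint): Turn of the rightmost hatch board (rad): 0 shut and flush, growing as its near end goes down and its far end comes up; fully open 0.7.
- hatch_4_near (a point): Point on the top face of the rightmost hatch board, on its centre line, 42 mm nearer the robot than the pivot (23 mm from the near end); a good place to press. It moves with the board.
- wood_plug_2: Bystander: brown wooden disc 30 mm across, 16 mm high, lying on the frame's left end block. Origin: centre of underside.
- offcut_1: Bystander: pale wood offcut 21 x 30 x 17 mm, lying on the frame's right end block. Origin: centre of underside.
- cork_block: Bystander: brown block 64 x 107 x 35 mm on the bench behind the frame. Origin: centre of underside.
- rubbing_block: Bystander: white block 36 x 92 x 26 mm on the bench behind the frame. Origin: centre of underside.
- pencil: Bystander: flat red pencil 12 x 159 x 8 mm on the bench in front of the frame. Origin: centre of underside.

How it is judged (in metres and radians):
On the way:
1. a hatch board rocks (past 0.1 rad) under the fingers pressing on its near half (value of joint any of hatch_1, hatch_2, hatch_3, hatch_4 above 0.1 rad and contact force between the fingers and hatch_frame above 0.5 N and x of the grasp point in the frame of hatch_frame below 0 m), for 0.1 s.
At the end, for the whole second after the job is handed in: The loose board stands open at more than 0.52 rad of its 0.7 and at rest, the other three are shut (under 0.09 rad), and every bystander is within 20 mm of where it began (((value of joint hatch_1 above 0.52 rad and value of joint each of hatch_2, hatch_3, hatch_4 below 0.09 rad) or (value of joint hatch_2 above 0.52 rad and value of joint each of hatch_1, hatch_3, hatch_4 below 0.09 rad) or (value of joint hatch_3 above 0.52 rad and value of joint each of hatch_1, hatch_2, hatch_4 below 0.09 rad) or (value of joint hatch_4 above 0.52 rad and value of joint each of hatch_1, hatch_2, hatch_3 below 0.09 rad)) and velocity of joint hatch_1 between -0.05 and 0.05 rad/s and velocity of joint hatch_2 between -0.05 and 0.05 rad/s and velocity of joint hatch_3 between -0.05 and 0.05 rad/s and velocity of joint hatch_4 between -0.05 and 0.05 rad/s and distance of each of wood_plug_2, offcut_1, cork_block, rubbing_block, pencil from where it was at the start of the episode below 0.02 m); the robot touches nothing.
It fails at once if the raised far end of a rocked board is handled (fingers beyond the pivot, touching, while a board is past 0.1 rad) (value of joint any of hatch_1, hatch_2, hatch_3, hatch_4 above 0.1 rad and contact force between the fingers and hatch_frame above 2 N and x of the grasp point in the frame of hatch_frame above 0.015 m).
It fails at once if a bystander is moved more than 20 mm or lifted (distance of any of wood_plug_2, offcut_1, cork_block, rubbing_block, pencil from where it was at the start of the episode above 0.02 m).
It also fails if it takes over 54 s, if anything falls off the work surface, if the arm or the gripper's body presses on something with over 40 N, if the wrist force passes 120 N, or if a joint passes its speed limit or range.

## Robot

A 6-joint arm with a two-finger parallel gripper is mounted at the origin on a cart in front of the work surface, level with it; the furniture and walls round the work are solid. World frame = base frame: x ahead of the robot, y to its left, z up, the work surface at z = 0. Lengths are in mm, angles in rad, forces in N, time in s.
With the tool pointing down it reaches from about 250 to 775 mm from the base axis. Payload 8.9 kg.
Tool frame: the origin (TCP) lies midway between the tips of the shut fingers; the grasp point (between the pads) lies 19 mm behind it (tcp_to_grasp is the distance from the TCP to the grasp point, in mm); z points along the fingers, y is the direction in which the jaws open and shut (so a half turn about z gives the same grasp; the last joint's range is limited). The gripper opens to 85 mm and grips with 20 to 120 N. Pads are 22 mm wide; open, the fingers measure 114 mm over their backs; the gripper's body (76 mm by 85 mm) begins 54 mm behind the grasp point. The pads swing forward as they close: fully open they stand 13 mm farther back than shut.
Start: joints at [1.073, 0.291, -0.153, 1.127, 0, 1.431], TCP at [184.348, 491.568, 231.305] pointing down, gripper open.
Joint ranges: [-2.52, 2.52], [-0.91, 1.74], [-1.3, 1.37], [-1.96, 2.02], [-1.52, 1.47], [-3.14, 3.14]. Speed limits (rad/s): [2.22, 2.22, 2.79, 3.14, 3.14, 3.14].

## Interface

Orientations are given as a unit quaternion [x, y, z, w].
In Python, from rig import sense, grab_frame, camera_model, sign_off, tcp_to_grasp gives the robot as it stands.
- The arm moves only by the shell command python3 -m creep 'ROWS'. ROWS is a JSON object of lists of equal length, an entry for each row: "hand": the gripper command: -1 is shut, 1 is fully open, values between are in proportion; "travel": the shift along the tool's x, y, z in m, a list of three; "turn": the turn about the tool's z in degrees. A call has 1 to 8 rows; each row shifts and turns the commanded pose from where the row before left it, along the tool's axes as they then stand; what a row does not reach is not made up. A row lasts 1/8 s, in which the tool goes at most 62.5 mm and 10.7 degrees, less where a joint would pass 70% of its speed; a pose out of reach is approached as far as the arm can. A call with a gripper value outside its range is refused whole. The fingers move at their own pace and stop on an object; the grip force is fixed at half the most. Time passes only in rows, so rows that do not move let the fingers close. It gives the time, the measured TCP pose, the force and the opening at its end, in the units of the state.
- sense(): the state, without advancing time (a new reading comes with each control period).
- grab_frame(name): name is "side" or "top" or "wrist"; returns (picture, depth): 400x640x3 uint8, blue, green, red; 400x640 float32, mm along the optical axis (not along the pixel's ray), 0 where there is no reading.
- camera_model(name): a dict with "K" (3x3 intrinsics, pixels), "k1" (the pictures are not rectified: a ray, as slopes to the right and down, at radius r is drawn at 1 + k1 r^2 times it, then the intrinsics apply), "xyz" and "rotation" of the camera in the world; the wrist camera has in their place "mount" (4x4, takes a point from camera to tool coordinates, whose origin is the TCP and whose axes are the flange's). Camera axes: x right, y up, looking along -z (the intrinsics and any distortion apply to the point x, -y, -z); pixel columns grow to the right and rows downward; lengths in mm; the calibration is good to about 2 mm. A picture is of the moment at which its call begins: read the wrist's pose just before it. camera_model takes no time and is no camera call.
- sign_off(): hands the job in, once; it reports no verdict.
The state is a dict: "t": time; "q": joint angles; "qvel": joint speeds; "effort": joint torques, N m; "tool_pos": TCP position; "eef_rot": TCP orientation; "ft_force": force on the tool from outside, world axes, zero at the start; "moment": the same for the moment, N m; "finger_gap": opening from 0.0 (shut) to 1.0 (fully open).
Only numpy, scipy, OpenCV 4.12 (cv2) and the standard library are available. Lean on these libraries where they do the work, as an engineer would, in place of code of your own. Each camera call takes 0.05 s, during which the arm holds its last target.

## Working session

There is one attempt and no reset: what is moved stays moved. The work goes in short steps, Python scripts to look and compute and a shell command to move; the robot and the scene stay as the last step left them, time stands still between calls to the robot, and variables do not carry over. Pictures are saved under pics/ and viewed, and the job is handed in when it is done.

```bash
mkdir -p pics; ls
python3 - <<'E'
from rig import *
import cv2
print(sense(), tcp_to_grasp)
for n in("top","side"):
    p,d=grab_frame(n); cv2.imwrite(f"pics/{n}0.png",p); import numpy as np; np.save(f"{n}0.npy",d); print(n,camera_model(n))
print(camera_model("wrist"))
E
```

```text
pics
{'t': 0.0, 'q': array([ 1.07270873e+00,  2.91291773e-01, -1.54159513e-01,  1.12671816e+00,
       -1.34224476e-05,  1.43152425e+00]), 'qvel': array([ 0.00012373,  0.00091284, -0.00033205, -0.00229417, -0.0001619 ,
        0.0008698 ]), 'effort': array([ 1.64876008e-03, -5.37136853e+01,  3.31375229e+01,  1.57133129e-02,
       -1.56792653e-04,  3.58620440e-06]), 'tool_pos': array([184.12353584, 491.15553273, 230.71396739]), 'eef_rot': array([ 1.78446826e-01,  9.83949317e-01, -6.54094441e-04, -2.08734996e-04]), 'ft_force': array([-0.22843225,  0.42491819,  0.08012721]), 'moment': array([ 0.04023538,  0.00044344, -0.0130034 ]), 'finger_gap': 1.0006224461293696} 18.700000000000003
top {'K': array([[444.13266117,   0.        , 312.47781721],
       [  0.        , 444.13266117, 205.71476396],
       [  0.        ,   0.        ,   1.        ]]), 'k1': -0.06759695860360444, 'xyz': array([499.44380717,   9.70550902, 922.20440227]), 'rotation': array([ 0.0339162 , -0.02346598, -0.70036992,  0.71258755])}
side {'K': array([[474.15171955,   0.        , 327.34349757],
       [  0.        , 474.15171955, 194.96234048],
       [  0.        ,   0.        ,   1.        ]]), 'k1': -0.11945547516922835, 'xyz': array([326.7092174 , 770.79122917, 567.39736169]), 'rotation': array([-0.08081626,  0.46894342,  0.86819777, -0.14068914])}
{'K': array([[339.92201894,   0.        , 323.63587208],
       [  0.        , 339.92201894, 201.90701634],
       [  0.        ,   0.        ,   1.        ]]), 'k1': -0.001481074749125378, 'mount': array([[-5.16330890e-06,  9.50373464e-01,  3.11111360e-01,
         8.01561957e+01],
       [ 9.99999951e-01, -9.27688988e-05,  2.99983930e-04,
        -9.60674614e-01],
       [ 3.13958225e-04,  3.11111346e-01, -9.50373417e-01,
        -1.41502713e+02],
       [ 0.00000000e+00,  0.00000000e+00,  0.00000000e+00,
         1.00000000e+00]])}
```

View pics/top0.png

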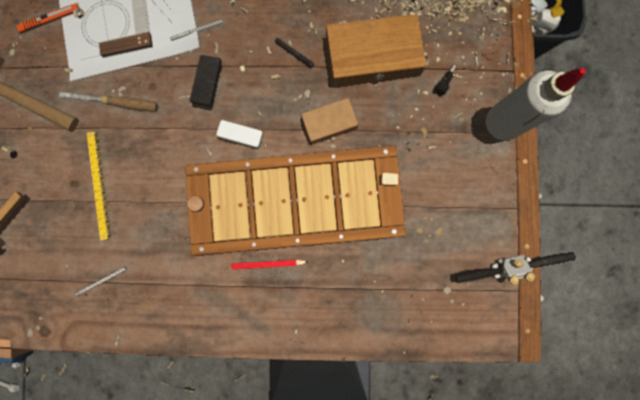

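View pics/side0.png

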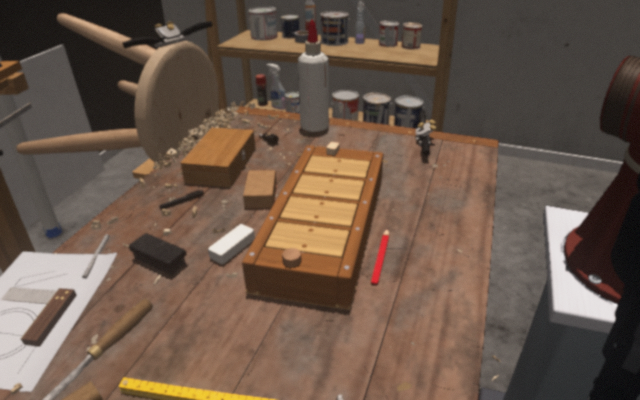

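Top view: frame corners are near (187,165), (396,149), (404,234) and (193,254). The board centres are near (229,207), (273,203), (316,198) and (360,194). The pencil is at (268,265), in front of the frame. Next I measure the board centres on the plane z = 70.

```bash
cat > h.py <<'E'
import numpy as np, cv2
from scipy.spatial.transform import Rotation as R
from rig import *
def pose(name):
    m=camera_model(name); return m,R.from_quat(m["rotation"]).as_matrix(),m["xyz"]
def rays(px,name):
    m,Rm,o=pose(name)
    K=m["K"]; u=cv2.undistortPoints(np.float64(px).reshape(-1,1,2),K,np.array([m["k1"],0,0,0,0.]))[:,0]
    return o,np.c_[u[:,0],-u[:,1],-np.ones(len(u))]@Rm.T
def plane(px,z,name):
    o,d=rays(px,name); return o+d*((z-o[2])/d[:,2])[:,None]
def depthpt(px,dep,name):
    o,d=rays(px,name); return o+d*np.array([dep[int(v),int(u)] for u,v in px])[:,None]
E
python3 - <<'E'
from h import *
p=cv2.imread("pics/top0.png"); d=np.load("top0.npy")
hsv=cv2.cvtColor(p,cv2.COLOR_BGR2HSV)
print(hsv[220,229],hsv[180,316],hsv[170,200])
m=cv2.inRange(hsv,(10,50,165),(30,170,255)); m[:, :180]=0; m[:140]=0; m[255:]=0
m=cv2.morphologyEx(m,cv2.MORPH_CLOSE,np.ones((3,3)));m=cv2.morphologyEx(m,cv2.MORPH_OPEN,np.ones((3,3)))
cs,_=cv2.findContours(m,cv2.RETR_EXTERNAL,cv2.CHAIN_APPROX_NONE)
C=[]
for c in cs:
    if cv2.contourArea(c)<800: continue
    w=plane(c[:,0],70,"top")[:,:2].astype(np.float32)
    r=cv2.minAreaRect(w); C.append(r[0]); print(r, cv2.minAreaRect(c), depthpt([cv2.minAreaRect(c)[0]],d,"top"))
C=np.array(sorted(C,key=lambda a:-a[1])); print(C,np.diff(C,axis=0),np.linalg.norm(np.diff(C,axis=0),axis=1))
yy=-np.polyfit([126,42,-42,-126],C,1)
ex=yy[0]; print("centre",C.mean(0),"slope",yy)
th=np.arctan2(yy[0,0],-yy[0,1]);print(np.degrees(th))
Y=-yy[0]/np.linalg.norm(yy[0]);X=np.array([Y[1],-Y[0]]);print("X",X,"Y",Y)
for k in(126,42,-42,-126): print("near",C.mean(0)+k*Y-42*X)
E
```

```text
[ 18 130 215] [ 19 127 227] [ 14 168 158]
((566.0474853515625, 184.60630798339844), (129.03903198242188, 69.25942993164062), 6.280405521392822) ((228.8684539794922, 205.88829040527344), (66.39139556884766, 35.71792221069336), 85.33314514160156) [[565.58246563 184.6010403   70.5344201 ]]
((562.9112548828125, 140.01828002929688), (148.39512634277344, 160.75633239746094), 4.238503456115723) ((251.60617065429688, 207.9107666015625), (76.6595687866211, 83.42691040039062), 86.8201675415039) [[499.44380717   9.70550902 922.20440227]]
((599.675048828125, -42.99034118652344), (147.7910919189453, 202.95103454589844), 5.767673015594482) ((347.15875244140625, 190.18312072753906), (76.43421173095703, 104.72369384765625), 84.61068725585938) [[599.75342974 -43.40049392  70.82541895]]
[[566.04748535 184.60630798]
 [562.91125488 140.01828003]
 [599.67504883 -42.99034119]] [[  -3.13623047  -44.58802795]
 [  36.76379395 -183.00862122]] [ 44.69818988 186.66475828]Traceback (most recent call last):
  File "<stdin>", line 14, in <module>
    raise TypeError("expected x and y to have same length")
TypeError: expected x and y to have same length
```

Run:
```python
from h import *
p=cv2.imread("pics/top0.png")
hsv=cv2.cvtColor(p,cv2.COLOR_BGR2HSV)
m=cv2.inRange(hsv,(10,50,175),(30,150,255)); m[:, :180]=0; m[:140]=0; m[255:]=0
m=cv2.morphologyEx(m,cv2.MORPH_OPEN,np.ones((5,5)))
cs,_=cv2.findContours(m,cv2.RETR_EXTERNAL,cv2.CHAIN_APPROX_NONE)
C=[]
for c in cs:
    if cv2.contourArea(c)<800: continue
    r=cv2.minAreaRect(plane(c[:,0],70,"top")[:,:2].astype(np.float32)); C.append(r[0]); print(r)
C=np.array(sorted(C,key=lambda a:-a[1]))
print(C,np.linalg.norm(np.diff(C,axis=0),axis=1))
if len(C)==4:
    yy=np.polyfit([126,42,-42,-126],C,1)[0]; print("slope",yy)
    Y=yy/np.linalg.norm(yy);X=np.array([Y[1],-Y[0]]);print("X",X,"Y",Y,"cen",C.mean(0),"yaw",np.degrees(np.arctan2(X[1],X[0])))
    for k in(126,42,-42,-126): print("near",C.mean(0)+k*Y-42*X)
s=sense();T=R.from_quat(s["eef_rot"]).as_matrix();print(T.round(3))
```

```text
((566.0144653320312, 184.66793823242188), (128.76512145996094, 68.88069915771484), 6.125466823577881)
((575.1715698242188, 101.15938568115234), (128.6680908203125, 68.76014709472656), 6.205906867980957)
((584.2288818359375, 17.70462417602539), (128.69529724121094, 68.79654693603516), 6.0629682540893555)
((593.3921508789062, -65.40079498291016), (128.68374633789062, 68.70116424560547), 6.236432075500488)
[[566.01446533 184.66793823]
 [575.17156982 101.15938568]
 [584.22888184  17.70462418]
 [593.39215088 -65.40079498]] [84.00911208 83.94481591 83.60906765]
slope [-0.10855996  0.99245353]
X [0.99407057 0.10873684] Y [-0.10873684  0.99407057] cen [579.70176697  59.53278828] yaw 6.242505280872011
near [524.24996069 180.21873269]
near [533.38385557  96.71680479]
near [542.51775046  13.21487688]
near [551.65164534 -70.28705103]
[[-0.936  0.351 -0.001]
 [ 0.351  0.936 -0.001]
 [ 0.    -0.001 -1.   ]]
```

The board rectangles are 129 × 69 mm at 84 mm pitch with depth z ≈ 70.5, which matches the given sizes. Frame yaw is 6.24°. First I shut the fingers and align the tool to the frame.

```bash
python3 -m creep '{"hand":[-1,-1,-1,-1,-1],"travel":[[0,0,0],[0,0,0],[0,0,0],[0,0,0],[0,0,0]],"turn":[-9,-9,-8.7,0,0]}'
cat > where.py <<'E'
from h import *
s=sense();T=R.from_quat(s["eef_rot"]).as_matrix()
X=np.array([0.99407,0.10874,0]);Y=np.array([-X[1],X[0],0]);c=np.array([579.7,59.53,0])
p=s["tool_pos"];print("t",s["t"],"tcp",p.round(1),"frame",((p-c)@X).round(1),((p-c)@Y).round(1),"gap",s["finger_gap"],"F",s["ft_force"].round(2),"yaw off",np.degrees(np.arctan2(T[:,0]@Y,-T[:,0]@X)).round(2))
for i,k in enumerate((126,42,-42,-126)): print(i+1,"tool delta",(T.T@(c+k*Y-42*X+[0,0,85]-p)).round(1),"(to z=85)")
E
python3 where.py
```

```text
t: 0.72
tool_pos: [184.3, 491.5, 231.2]
eef_rot: [-0.052, 0.999, -0.0, -0.0]
ft_force: [-0.5, -0.3, -0.8]
finger_gap: 0.001
t 0.725 tcp [184.3 491.5 231.2] frame -346.1 472.4 gap 0.0011502210854288776 F [-0.54 -0.27 -0.76] yaw off 0.29
1 tool delta [-305.8 -344.8  146.2] (to z=85)
2 tool delta [-306.3 -428.8  146.2] (to z=85)
3 tool delta [-306.7 -512.8  146.3] (to z=85)
4 tool delta [-307.1 -596.8  146.3] (to z=85)
```

```bash
python3 -m creep '{"hand":[-1,-1,-1,-1,-1,-1,-1,-1],"travel":[[-0.0382,-0.0431,0],[-0.0382,-0.0431,0],[-0.0382,-0.0431,0],[-0.0382,-0.0431,0],[-0.0382,-0.0431,0],[-0.0382,-0.0431,0],[-0.0382,-0.0431,0],[-0.0382,-0.0431,0]],"turn":[0,0,0,0,0,0,0,0]}'; python3 where.py
```

```text
t: 1.72
tool_pos: [526.4, 179.9, 231.4]
eef_rot: [-0.052, 0.999, 0.0, 0.0]
ft_force: [1.1, 1.0, -0.7]
finger_gap: 0.002
t 1.725 tcp [526.4 179.9 231.4] frame -39.9 125.5 gap 0.0022524852323950483 F [ 1.09  0.97 -0.65] yaw off 0.26
1 tool delta [  2.1   0.5 146.4] (to z=85)
2 tool delta [  1.7 -83.5 146.3] (to z=85)
3 tool delta [   1.3 -167.5  146.3] (to z=85)
4 tool delta [   0.9 -251.5  146.3] (to z=85)
```

```bash
python3 -m creep '{"hand":[-1,-1,-1,-1,-1],"travel":[[0,0,0.04],[0,0,0.04],[0,0,0.04],[0,0,0.02],[0,0,0]],"turn":[0,0,0,0,0]}'; python3 where.py
python3 - <<'E'
from h import *
for n in("side","wrist"):
    cv2.imwrite(f"pics/{n}1.png",grab_frame(n)[0])
E
```

```text
t: 2.35
tool_pos: [523.8, 181.2, 89.9]
eef_rot: [-0.053, 0.999, -0.0, -0.002]
ft_force: [0.2, -0.8, 0.6]
finger_gap: -0.003
t 2.35 tcp [523.8 181.2  89.9] frame -42.3 127.0 gap -0.0031846584328568215 F [ 0.16 -0.81  0.58] yaw off 0.21
1 tool delta [-0.4 -1.   4.9] (to z=85)
2 tool delta [ -0.7 -85.    5. ] (to z=85)
3 tool delta [  -1. -169.    5.] (to z=85)
4 tool delta [  -1.3 -253.     5. ] (to z=85)
```

View pics/side1.png

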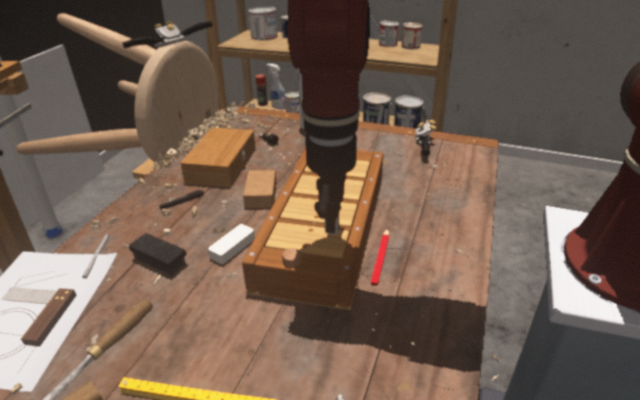

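View pics/wrist1.png

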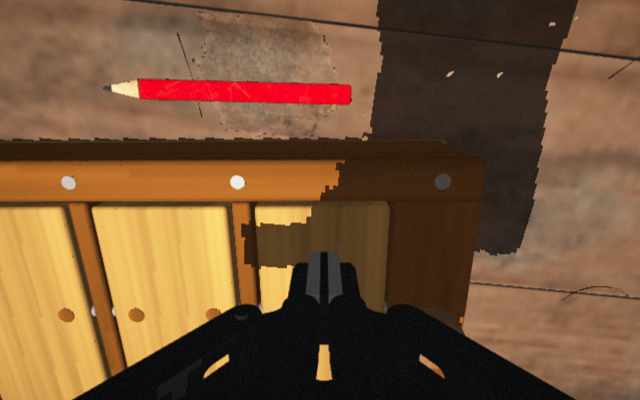

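The wrist view shows the shut fingertips at (325,265), over the near half of the leftmost board. The pencil at (240,92) is clear. I press board 1.

```bash
python3 -m creep '{"hand":[-1,-1,-1,-1],"travel":[[0,0,0.010],[0,0,0.007],[0,0,0.003],[0,0,0]],"turn":[0,0,0,0]}'; python3 -m creep '{"hand":[-1,-1,-1],"travel":[[0,0,0.002],[0,0,0.002],[0,0,0]],"turn":[0,0,0]}'; python3 where.py|head -1
```

```text
t: 2.95
tool_pos: [525.0, 181.4, 71.1]
eef_rot: [-0.054, 0.999, -0.0, -0.0]
ft_force: [-0.2, 0.3, 0.3]
finger_gap: 0.006
t: 3.32
tool_pos: [525.3, 181.5, 69.3]
eef_rot: [-0.054, 0.999, 0.0, 0.001]
ft_force: [-6.9, -2.3, 22.7]
finger_gap: -0.001
t 3.325 tcp [525.3 181.5  69.3] frame -40.8 127.2 gap -0.0008578932654031913 F [-6.93 -2.32 22.7 ] yaw off 0.09
```

Board 1 holds 23 N with hardly any give, so it is packed. On to board 2.

```bash
python3 -m creep '{"hand":[-1,-1,-1,-1,-1,-1,-1],"travel":[[0,0,-0.023],[0,-0.043,0],[0,-0.043,0],[0,0,0.01],[0,0,0.007],[0,0,0.002],[0,0,0]],"turn":[0,0,0,0,0,0,0]}'; python3 where.py|head -1;  python3 -m creep '{"hand":[-1,-1,-1],"travel":[[0,0,0.002],[0,0,0.002],[0,0,0]],"turn":[0,0,0]}'; python3 where.py|head -1
```

```text
t: 4.2
tool_pos: [534.0, 96.8, 71.1]
eef_rot: [-0.054, 0.999, 0.0, -0.0]
ft_force: [0.3, -0.2, 0.0]
finger_gap: -0.001
t 4.2 tcp [534.   96.8  71.1] frame -41.4 42.0 gap -0.0007571648620484393 F [ 0.3  -0.16  0.04] yaw off 0.03
t: 4.58
tool_pos: [534.3, 96.2, 67.3]
eef_rot: [-0.054, 0.999, 0.0, 0.0]
ft_force: [-1.0, 1.1, 0.4]
finger_gap: -0.002
t 4.575 tcp [534.3  96.2  67.3] frame -41.2 41.4 gap -0.0017432415694043197 F [-0.99  1.06  0.38] yaw off 0.09
```

```bash
python3 -m creep '{"hand":[-1,-1,-1],"travel":[[0,0,0.002],[0,0,0.002],[0,0,0]],"turn":[0,0,0]}'; python3 where.py|head -1
```

```text
t: 4.95
tool_pos: [534.3, 95.9, 63.1]
eef_rot: [-0.054, 0.999, -0.0, -0.0]
ft_force: [-0.7, 0.4, 0.8]
finger_gap: -0.001
t 4.95 tcp [534.3  95.9  63.1] frame -41.2 41.1 gap -0.0011898057738453673 F [-0.67  0.39  0.82] yaw off 0.1
```

Board 2 is giving way, now at 63 mm. I keep pressing and then check with the camera.

```bash
python3 -m creep '{"hand":[-1,-1,-1,-1],"travel":[[0,0,0.003],[0,0,0.003],[0,0,0.003],[0,0,0]],"turn":[0,0,0,0]}'; python3 where.py|head -1
python3 - <<'E'
from h import *
a,b=grab_frame("side")
cv2.imwrite("pics/side2.png",cv2.resize(a[120:320,200:440],None,fx=3,fy=3))
E
```

```text
t: 5.45
tool_pos: [534.1, 95.7, 54.0]
eef_rot: [-0.054, 0.999, -0.0, -0.0]
ft_force: [0.2, 0.6, -0.7]
finger_gap: -0.001
t 5.45 tcp [534.1  95.7  54. ] frame -41.4 41.0 gap -0.0006294151244586285 F [ 0.19  0.63 -0.75] yaw off 0.11
```

View pics/side2.png

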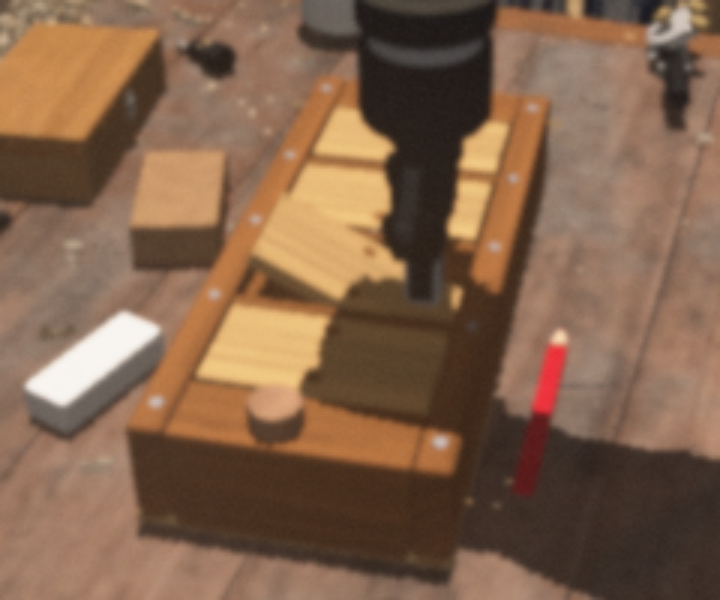

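The board 2 far end is up at crop (300,240) and the fingers are on its near half. I push on to the stop.

```bash
python3 -m creep '{"hand":[-1,-1,-1,-1,-1],"travel":[[0,0,0.002],[0,0,0.002],[0,0,0.002],[0,0,0.002],[0,0,0]],"turn":[0,0,0,0,0]}'; python3 where.py|head -1;python3 -m creep '{"hand":[-1,-1,-1],"travel":[[0,0,0.001],[0,0,0.001],[0,0,0.001]],"turn":[0,0,0]}'; python3 where.py|head -1
```

```text
t: 6.12
tool_pos: [533.9, 95.9, 46.0]
eef_rot: [-0.054, 0.999, 0.0, -0.0]
ft_force: [0.6, -0.3, 0.8]
finger_gap: 0.001
t 6.125 tcp [533.9  95.9  46. ] frame -41.6 41.2 gap 0.0011891730700641866 F [ 0.56 -0.3   0.77] yaw off 0.1
t: 6.5
tool_pos: [534.5, 96.0, 43.8]
eef_rot: [-0.054, 0.999, 0.0, 0.0]
ft_force: [-2.8, 0.3, 18.3]
finger_gap: 0.0
t 6.5 tcp [534.5  96.   43.8] frame -40.9 41.2 gap 0.00046920219050163936 F [-2.81  0.29 18.29] yaw off 0.1
```

The force rises to 18 N at z ≈ 44, as the geometry predicts for the 0.7 rad stop. I hold briefly, then lift straight up.

```bash
python3 -m creep '{"hand":[-1,-1,-1],"travel":[[0,0,0.001],[0,0,0],[0,0,0]],"turn":[0,0,0]}'; python3 -m creep '{"hand":[-1,-1,-1,-1,-1,-1,-1,-1],"travel":[[0,0,-0.005],[0,0,-0.015],[0,0,-0.04],[0,0,-0.05],[0,0,-0.05],[0.05,0,0],[0.05,0,0],[0.05,0,0]],"turn":[0,0,0,0,0,0,0,0]}'; python3 -m creep '{"hand":[-1,-1,-1,-1,-1,-1],"travel":[[0.05,0,0],[0.05,0,0],[0,0.05,0],[0,0.05,0],[0,0.05,0],[0,0,0]],"turn":[0,0,0,0,0,0]}';python3 where.py|head -1
python3 - <<'E'
from h import *
for n in("side","top"):
    a,b=grab_frame(n); cv2.imwrite(f"pics/{n}3.png",a); np.save(f"{n}3.npy",b)
E
```

```text
t: 6.88
tool_pos: [534.6, 96.0, 43.7]
eef_rot: [-0.054, 0.999, -0.0, 0.001]
ft_force: [-5.3, -0.6, 21.1]
finger_gap: -0.003
t: 7.88
tool_pos: [383.6, 79.8, 202.8]
eef_rot: [-0.054, 0.999, -0.0, 0.0]
ft_force: [1.4, -0.6, 0.8]
finger_gap: -0.001
t: 8.62
tool_pos: [268.9, 221.0, 202.9]
eef_rot: [-0.056, 0.998, 0.0, 0.0]
ft_force: [0.5, -0.0, -0.4]
finger_gap: 0.001
t 8.625 tcp [268.9 221.  202.9] frame -291.4 194.3 gap 0.0011238327327588236 F [ 0.5  -0.01 -0.42] yaw off -0.23
```

View pics/side3.png

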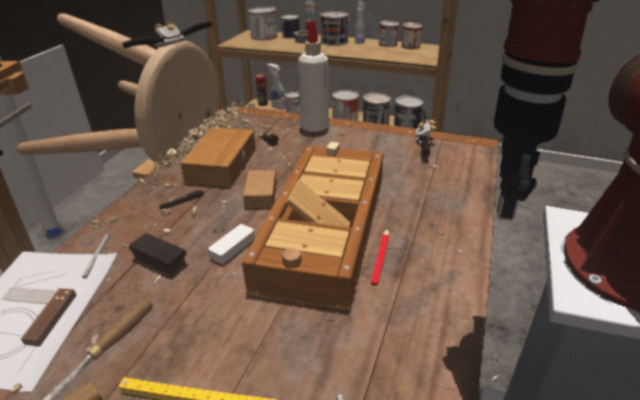

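View pics/top3.png

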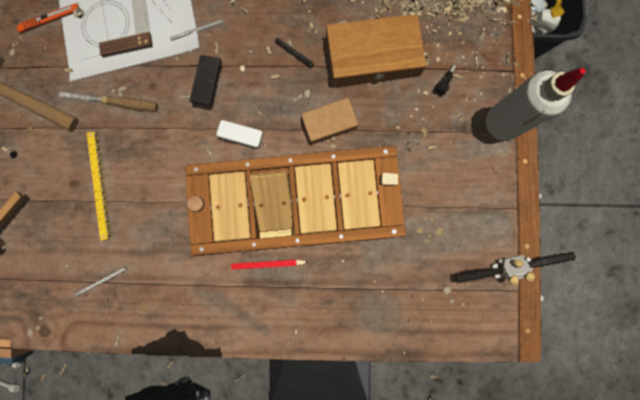

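Run:
```python
from h import *
d=np.load("top3.npy")
v,u=np.mgrid[150:255,185:405]; px=np.c_[u.ravel(),v.ravel()]
P=depthpt(px,d,"top")
X=np.array([0.99407,0.10874]);Y=np.array([-X[1],X[0]]);q=P[:,:2]-[579.7,59.53];x=q@X;y=q@Y
for k in(126,42,-42,-126):
    m=(abs(y-k)<22)&(abs(x)<48)&(P[:,2]>15)
    s,c=np.polyfit(x[m],P[m,2],1); print(k,m.sum(),"angle",np.arctan(s).round(3),"z at pivot",c.round(1))
a=cv2.imread("pics/top0.png");b=cv2.imread("pics/top3.png")
for n,(u0,v0,u1,v1) in dict(pencil=(225,255,315,275),white=(210,115,270,150),cork=(295,92,365,146),plug=(183,192,207,215),offcut=(378,168,404,190)).items():
    print(n,cv2.phaseCorrelate(*[cv2.cvtColor(i[v0:v1,u0:u1],cv2.COLOR_BGR2GRAY).astype(float) for i in(a,b)]))
```

```text
126 1108 angle 0.016 z at pivot 69.2
42 1213 angle 0.7 z at pivot 70.7
-42 1122 angle -0.001 z at pivot 69.3
-126 1122 angle 0.001 z at pivot 69.3
pencil ((-0.037103056863266204, 0.018758522385001086), 0.9761979591980001)
white ((-0.017376254965380866, 0.09973464049822311), 0.927795799221699)
cork ((0.03443305545675912, -0.016432313340743576), 0.9633107965728305)
plug ((0.029487778440735468, 0.1816937444036153), 0.982538267845054)
offcut ((0.5873560454762128, 0.06175112894524304), 0.9558655421750718)
```

The board 2 depth fit gives 0.70 rad, and the others read 0.016, -0.001 and 0.001. The top view at (273,203) shows it tilted, the bystanders have not moved, and the hand is clear.

```bash
python3 -c "
from rig import *
print(sign_off())"
```

```text
the job is handed in; nothing more can be done
None
```

The loose board was number 2, second from the left. I pressed its near end down to the stop, took the hand away to one side and handed the job in at about 8.7 s; no verdict was reported.

- **Finding it:** I pressed board 1 first with shut fingers; it held 23 N with under 1 mm of give, so it is packed. Board 2 gave way under a force within the sensor noise. I did not press boards 3 and 4.
- **Opening it:** the force rose only at the stop, to about 18–21 N with the fingertips at a height of about 44 mm, on the near side of the pivot.
- **Board angles after lifting off:** the top-camera depth reads board 2 at 0.70 rad. Boards 1, 3 and 4 read 0.016, -0.001 and 0.001 rad.
- **Bystanders:** four of the five moved 0.2 pixel or less between the first and last top views. The offcut read 0.6 pixel, about 1 mm. The hand never came near it, so I take that as noise.
- **Hand:** it ended well clear of the frame, with about 0.5 N on the sensor.

No check failed. One disagreed slightly with what I expected: while board 2 was turning, the sensor read about 1 N or less at the points I sampled, against the 3 N given. Those readings came after a pause, when the board's own friction was holding it.

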